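# Unbar the drying box, load a log block and set its timer

### The job

Dry the bare log block: lift the locking bar straight up out of its two U brackets on the front of the drying box, keeping it level so that both ends come out together, and set it down, grip upward, lying on the cork mat. Then pull the tray fully out, stand the bare block in it and push the tray fully home, and after that turn the dial clockwise until its pointer meets the brass marker. Set things down without dropping them, let go of everything, and leave the other things on the bench where they are.

Things in the scene. Friction and masses are not known exactly. Their poses are not given: they have to be found in the camera images.
- dryer: Plywood drying box fixed to the bench, 220 (x) by 230 (y) by 100 mm high. Origin: centre of its underside, on the bench; front along its own -x, z up. A tray fills the front. The locking bar starts in two brackets across the front, 8 mm before the tray front, and stops the tray opening. Dial on the roof, its axis at x = -20, y = +72 mm.
- slot (a point): Middle of the open slot in front of the roof, at roof height (z 100 mm), axes as the box's, fixed to the box. The roof edge lies 24 mm behind it (+x), the back of the shut tray's front board 24 mm before it; 160 mm wide in y. Closed fingers reach down here from above into the tray (tray floor 82 mm below) to drag the front board out.
- bracket_left (a point): Steel U bracket, open at the top, at the box's front corner on its +y side: middle of the slot's floor, 50 mm above the bench. Slot 27 mm wide in x, 16 mm in y, prong tops 35 mm above this point; front face 20 mm before it. A like one stands 206 mm away on the -y side. Axes as the box's.
- tray (a joint): Travel of the tray in m: 0 fully home, 0.100 fully out (stop), along the box's -x. Stiff (about 2 N), stays where left. Its front is a plain board 184 mm wide, 12 mm thick, from z 12 to 80 mm, with no handle: drag it from behind through the slot, push it from outside.
- tray_front (a point): Middle of the top edge of the tray's front board (z 80 mm above the bench), moving with the tray; axes as the box's. The board's faces lie 6 mm either side in x.
- tray_in (a point): Point on the top of the tray's floor (18 mm above the bench), moving with the tray, 64 mm behind tray_front; axes as the box's. The inside reaches from x = -58 to +106 mm and y = -84 to +84 mm about it; side walls 42 mm high. Fully out, the part from x = -58 to about +90 mm is open above.
- bar_grip (a point): Locking bar, dark wood, about 0.2 kg: square bar 24 by 230 (its y) by 24 mm high, with an upright grip block 22 (x) by 50 (y) by 50 mm high on the middle of its top. This point is the grip's centre: 49 mm above the bar's underside, 25 mm above the bar's upper face. z up. Grip it across the 50 mm (fingers stay above the bar) or the 22 mm.
- bar_a (a point): Middle of the underside edge at the bar's +y end (115 mm from the middle).
- bar_b (a point): Middle of the underside edge at the bar's -y end.
- bar: The locking bar as a whole; origin at the middle of its underside.
- mat_top (a point): Centre of the top of the cork mat, fixed on the bench, 120 (x) by 270 mm (its own y, the long way), 4 mm thick. It lies on the robot's left or right.
- block_mid (a point): The bare log block: an upright bark-covered cylinder 58 mm across and 40 mm high, plain sawn top with no twigs on it, standing loose on the bench; this point is its centre, 20 mm up. About 0.09 kg. On the other side of the box from the mat.
- block: The bare log block as a whole; origin at the centre of its underside.
- dial_grip (a point): Dial on the roof, black, with an upright bar grip 14 mm thick, 52 mm long (along this frame's x, which turns with the dial) and 30 mm high. This point is on the axis 129 mm above the bench; the grip's top is 14 mm above it, the disc below it (48 mm across) has its top 16 mm below it. Stiff (about 0.04 N m), stays where left.
- dial (a joint): Angle of the dial, rad, growing clockwise seen from above; at 0 its white pointer looks along the box's -x. Range 0 to 2.5; starts before the marker.
- dial_pointer (a point): Tip of the dial's small white pointer at the foot of the grip bar, 33 mm from the axis along the dial's own -x.
- marker_tip (a point): Inner end of the flat brass marker on the dial plate, 33 mm from the dial's axis; its angle differs each time.
- marker (a joint): Angle of the marker, same zero and sense as dial: the dial is set when the two are equal.
- boat: Finished piece: a log slice 80 mm across, 30 mm high, with a twig boat on a mast 128 mm high, standing near the bare block, about 130 mm beyond it. Origin under its centre. Leave alone.
- screwdriver: Screwdriver lying on the robot's side of the block, about 105 mm from it. Leave alone.
- gluegun: Glue gun lying on the bench at the robot's far left. Leave alone.
- mug: White mug, 90 mm high, far left. Leave alone.
- tin: Metal tin with twigs, 72 mm across, 170 mm high, far right. Leave alone.
- jar: Jar, 64 mm across, 85 mm high, far right. Leave alone.
Mind the look-alikes: they are no part of the job. What is shaped like the bar but turquoise is not meant. Leave any purple look-alike of the block alone.

How it is judged (in metres and radians):
On the way, in this order (a step that is already met when the one before it is completed fails the run):
1. the bar is lifted level, straight up, until both its ends are clear above the brackets (z of each of bar_a, bar_b in the frame of dryer above 0.087 m and x of bar_grip in the frame of dryer between -0.165 and -0.095 m and y of bar_grip in the frame of dryer between -0.04 and 0.04 m), for 0.04 s.
2. the bar lies on the cork mat, grip up, let go (x of bar_grip in the frame of mat_top between -0.06 and 0.06 m and y of bar_grip in the frame of mat_top between -0.08 and 0.08 m and z of bar_grip in the frame of mat_top below 0.054 m and angle between bar_grip's own z axis and vertical below 0.12 rad and contact force between the fingers and bar below 0.05 N and linear speed of bar below 0.02 m/s), for 0.2 s.
3. the tray is pulled out (at least 90 of its 100 mm) (value of joint tray above 0.09 m), for 0.1 s.
4. the bare block stands in the tray, let go (x of block_mid in the frame of tray_in between -0.06 and 0.11 m and y of block_mid in the frame of tray_in between -0.085 and 0.085 m and z of block_mid in the frame of tray_in between 0.014 and 0.026 m and angle between block_mid's own z axis and vertical below 0.12 rad and contact force between the fingers and block below 0.05 N and linear speed of block below 0.03 m/s), for 0.2 s.
5. the tray is home with the block standing in it (value of joint tray below 0.006 m and x of block_mid in the frame of tray_in between -0.06 and 0.11 m and y of block_mid in the frame of tray_in between -0.085 and 0.085 m and z of block_mid in the frame of tray_in between 0.014 and 0.026 m and angle between block_mid's own z axis and vertical below 0.12 rad), for 0.2 s.
6. the dial's pointer meets the marker (distance between dial_pointer and marker_tip below 0.006 m), for 0.2 s.
At the end, for the whole second after the job is handed in: The bar lies flat on the cork mat with its grip up (its middle within 60 mm across and 80 mm along of the mat's centre), at rest; the bare block stands upright in the tray; the tray is home (within 6 mm); the dial's pointer tip is within 6 mm of the marker's (about 10 degrees); nothing is held (all of step 2 and all of step 5 and contact force between the fingers and block below 0.05 N and linear speed of block below 0.03 m/s and distance between dial_pointer and marker_tip below 0.006 m and velocity of joint dial below 0.05 rad/s); the robot touches nothing.
It fails at once if the bar tilts more than about 20 degrees from level, endwise (angle between bar_grip's own y axis and vertical below 1.22 rad or angle between bar_grip's own y axis and vertical above 1.92 rad).
It fails at once if the bar is dropped (falls free for more than about 30 mm) (contact force between anything else and bar below 0.05 N and linear speed of bar above 0.75 m/s).
It fails at once if the block is dropped (falls free for more than about 30 mm) (contact force between anything else and block below 0.05 N and linear speed of block above 0.75 m/s).
It fails at once if a bystander is moved by more than 25 mm or knocked over (distance of any of boat, screwdriver, gluegun, mug, tin, jar from where it was at the start of the episode above 0.025 m or angle between any of boat, mug, tin, jar's own z axis and vertical above 0.4 rad).
It also fails if it takes over 72 s, if anything falls off the work surface, if the arm or the gripper's body presses on something with over 40 N, if the wrist force passes 120 N, or if a joint passes its speed limit or range.

### The arm

A 6-joint arm with a two-finger parallel gripper is mounted at the origin on the work surface. World frame = base frame: x ahead of the robot, y to its left, z up, the work surface at z = 0. Lengths are in mm, angles in rad, forces in N, time in s.
With the tool pointing down it reaches from about 400 to 925 mm from the base axis. Payload 12.5 kg.
Tool frame: the origin (TCP) lies at the centre of the arm's flange, where the gripper is bolted on; the fingertips stand 190 mm ahead of it and the grasp point (between the pads) lies 171 mm ahead of it; z points along the fingers, y is the line along which they close (so a half turn about z gives the same grasp; the last joint's range is limited). The gripper opens to 95 mm and grips with 3 to 60 N. Pads are 20 mm wide; open, the fingers measure 119 mm over their backs; the gripper's body (75 mm by 180 mm) begins 59 mm behind the grasp point.
Start: joints at [1.094, 0.491, 1.559, -0, 1.092, -0.106], TCP at [226.452, 582.533, 404.761] pointing down, gripper open.
Joint ranges: [-3.1, 3.1], [-0.84, 2.19], [0.05, 2.79], [-1.13, 4.28], [0.06, 2.93], [-2.69, 2.69]. Speed limits (rad/s): [2.22, 2.22, 2.79, 3.14, 3.14, 3.14].

### API

Orientations are given as [roll, pitch, yaw] about the fixed x, y, z axes, in that order (R = Rz(yaw) Ry(pitch) Rx(roll)).
In Python, from cell import env, read_camera, search_frame, cut_out gives the robot as it stands. The module is installed in compiled form; this text tells all that it offers.
- The arm moves only by the tool move_arm, never from a script. Its argument "commands" is a list of rows, each a list of 3 entries, a list of its own where there are three numbers: the shift along the world's x, y, z normalised to -1 to 1, where 1 is 0.03 m, then the turn about the world's z normalised to -1 to 1, where 1 is 0.08 rad, then the opening, from -1 (shut) to 1 (fully open), so that 0 is half open. A call has 1 to 20 rows; each row shifts and turns the commanded pose from where the row before left it; what a row does not reach is not made up. A row lasts 1/12 s, in which the tool goes at most 41.7 mm and 7.16 degrees, less where a joint would pass 70% of its speed; a pose out of reach is approached as far as the arm can. A call with a number of a shift or a turn outside -1 to 1 is refused whole. A call with a gripper value outside its range is refused whole. The fingers move at their own pace and stop on an object; the grip force is fixed at half the most. Time passes only in rows, so rows that do not move let the fingers close. It gives the time, the measured TCP pose, the force, the opening and the grip force at its end, in the units of the state.
- env.state(): the state, without advancing time (a new reading comes with each control period).
- read_camera(name): name is "scene" or "side" or "wrist"; returns a dict with "image" (480x640x3 uint8, red, green, blue), "fx", "fy", "cx", "cy" (pixels), "D" ([k1, k2, p1, p2, k3] as OpenCV has them; the pictures are not rectified), "rvec" (rotation vector, rad) and "tvec" (3), from world to camera coordinates, as OpenCV has them. Camera axes: x right, y down, z forward; pixel columns grow to the right and rows downward; lengths in mm; the calibration is good to about 2 mm. A picture is of the moment at which its call begins. There is no depth.
- env.job_done(): hands the job in; it is judged then, once.
Trained networks look in a picture, given as the dict that the camera call returned (one of the last four; its "shot" number tells which), for a name from the list of things; names that differ only in an ending like _2 or _b are one class to them, and where a whole thing is asked for, a point or a joint stands for the part that bears it (a point fixed in the world has none). Each returns a list of dicts, best first, with "confidence" (0 to 1); they miss things now and then, are a little off and sometimes report something else, mostly with a low value. They report only what shows in the picture. A call takes as long as a camera call. They do not tell look-alikes from the thing itself.
- search_frame(thing, picture): "at" ([column, row] in pixels, amid what is visible of it).
- cut_out(thing, picture): "region" (480x640 bool, what is visible of it) and "at" ([column, row] in pixels, amid what is visible of it).
The state is a dict: "t": time; "joints": joint angles; "qvel": joint speeds; "tau": joint torques, N m; "eef_pos": TCP position; "tcp_rot": TCP orientation; "ft_force": force on the tool from outside, world axes, zero at the start; "moment": the same for the moment, N m; "opening": opening from 0.0 (shut) to 1.0 (fully open); "grip_force": force on a finger pad.
Only numpy, scipy, OpenCV 4.12 (cv2) and the standard library are available. Lean on these libraries where they do the work, as an engineer would, in place of code of your own. Each camera call takes 0.05 s, during which the arm holds its last target. There are 200 camera calls.

## Working session

There is one attempt and no reset: what is moved stays moved. The work goes in short steps, Python scripts to look and compute and a tool call to move; the robot and the scene stay as the last step left them, time stands still between calls to the robot, and variables do not carry over. Pictures are saved under pics/ and viewed, at most 10 in all, crops included, and the job is handed in when it is done.

Besides the shell and the picture viewer there is one more tool, called after "Emit:" as name(argument=value, ...) on one line, values as JSON. move_arm: Moves the arm, as the interface text tells. Its arguments: {"type":"object","properties":{"commands":{"type":"array","items":{"type":"array"}}},"required":["commands"]}

```bash
mkdir -p pics; cat > h.py <<'E'
import numpy as np, cv2
from cell import env, read_camera, search_frame, cut_out
def save(p,n): cv2.imwrite('pics/'+n+'.png',p['image'][:,:,::-1])
def ray(p,uv):
    K=np.array([[p['fx'],0,p['cx']],[0,p['fy'],p['cy']],[0,0,1.]])
    n=cv2.undistortPoints(np.array([[uv]],float),K,np.array(p['D'],float))[0,0]
    R=cv2.Rodrigues(np.array(p['rvec'],float))[0]; t=np.array(p['tvec'],float).ravel()
    return -R.T@t, R.T@np.array([n[0],n[1],1])
def atz(p,uv,z):
    o,d=ray(p,uv); return o+d*(z-o[2])/d[2]
def proj(p,X):
    K=np.array([[p['fx'],0,p['cx']],[0,p['fy'],p['cy']],[0,0,1.]])
    return cv2.projectPoints(np.array(X,float).reshape(-1,3),np.array(p['rvec'],float),np.array(p['tvec'],float),K,np.array(p['D'],float))[0][:,0]
def tri(a,ua,b,ub):
    A=np.zeros((3,3));v=np.zeros(3);r=[ray(a,ua),ray(b,ub)]
    for o,d in r:
        d=d/np.linalg.norm(d);P=np.eye(3)-np.outer(d,d);A+=P;v+=P@o
    return np.linalg.solve(A,v)
E
python3 - <<'E'
from h import *
s=read_camera('scene');d=read_camera('side');save(s,'s0');save(d,'d0')
for n in ['bar_grip','bar_a','bar_b','mat_top','block_mid','dial_grip','dial_pointer','marker_tip','tray_front','bracket_left','slot','screwdriver','boat']:
    A=search_frame(n,s);B=search_frame(n,d)
    f=lambda L:[(np.round(x['at']).tolist(),round(x['confidence'],2)) for x in L[:3]]
    print(n,f(A),f(B), np.round(tri(s,A[0]['at'],d,B[0]['at'])) if A and B else '')
E
```

```text
bar_grip [([332.0, 180.0], 0.93), ([288.0, 234.0], 0.6), ([259.0, 200.0], 0.46)] [([285.0, 397.0], 0.83), ([349.0, 259.0], 0.59)] [ 218. -325.    6.]
bar_a [([330.0, 176.0], 0.9), ([290.0, 236.0], 0.55)] [([286.0, 396.0], 0.94), ([347.0, 260.0], 0.67)] [ 219. -331.   22.]
bar_b [([330.0, 176.0], 0.9), ([290.0, 236.0], 0.55)] [([286.0, 396.0], 0.94), ([347.0, 260.0], 0.67)] [ 219. -331.   22.]
mat_top [([365.0, 336.0], 0.87)] [([289.0, 208.0], 0.65), ([387.0, 247.0], 0.45)] [488. 297.  -2.]
block_mid [([257.0, 202.0], 0.83), ([280.0, 215.0], 0.73)] [([385.0, 349.0], 0.91), ([354.0, 320.0], 0.78), ([418.0, 426.0], 0.23)] [ 496. -324.   24.]
dial_grip [([264.0, 258.0], 0.82), ([204.0, 176.0], 0.19)] [([369.0, 220.0], 0.85)] [633.  30. 113.]
dial_pointer [([262.0, 259.0], 0.81)] [([384.0, 349.0], 0.7), ([368.0, 216.0], 0.69)] [ 542. -246. -138.]
marker_tip [] [([431.0, 331.0], 0.55), ([350.0, 259.0], 0.18)] 
tray_front [([278.0, 244.0], 0.63)] [([365.0, 254.0], 0.87)] [569. -49.  75.]
bracket_left [([213.0, 214.0], 0.73), ([248.0, 267.0], 0.66), ([274.0, 243.0], 0.49)] [([389.0, 245.0], 0.9)] [ 656. -124.  157.]
slot [([246.0, 263.0], 0.68)] [([387.0, 246.0], 0.71), ([384.0, 346.0], 0.61)] [659. -39.  54.]
screwdriver [([277.0, 188.0], 0.54)] [([357.0, 386.0], 0.68), ([349.0, 256.0], 0.49)] [ 393. -378.   10.]
boat [([212.0, 212.0], 0.74)] []
```

View pics/s0.png

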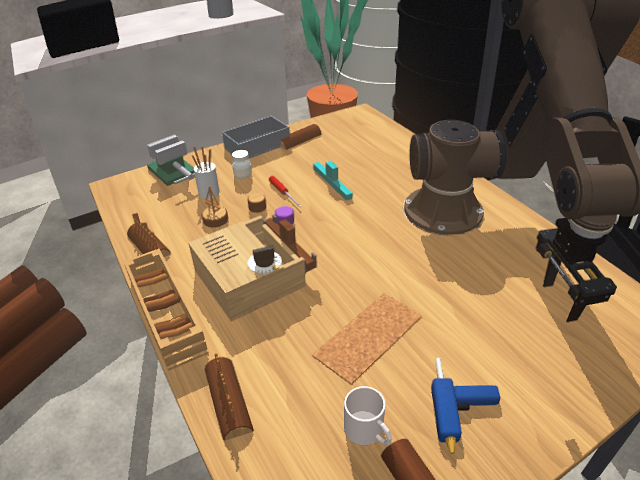

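View pics/d0.png

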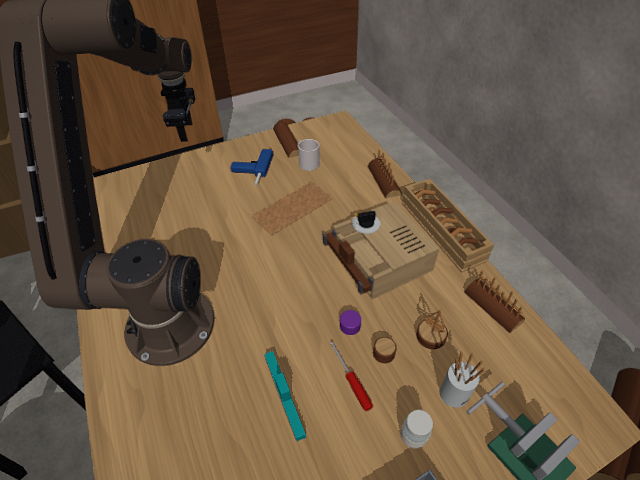

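Scene: dark locking bar at (288,234) against turquoise look-alike at (332,180), so the dark one is meant. Bare block at (257,202) against the purple one at (285,214), so the plain wood one, next to the boat, is meant. The side view agrees: bar (347,260), block (385,349), purple (350,322). The mat lies on the robot's left.

```bash
python3 - <<'E'
from h import *
s=read_camera('scene');d=read_camera('side')
print('grip',tri(s,(287,232),d,(347,250)))
print('block',tri(s,(257,202),d,(385,349)), atz(s,(257,198),40),atz(d,(385,343),40))
print('purple',tri(s,(285,214),d,(350,322)))
print('barends',atz(d,(326,236),74),atz(d,(370,287),74))
m=[cut_out('mat_top',p)[0]['region'] for p in (s,d)]
for p,r in zip((s,d),m):
    c=max(cv2.findContours(r.astype('uint8'),0,2)[0],key=cv2.contourArea)[:,0]
    X=np.array([atz(p,q.astype(float),4)[:2] for q in c],np.float32); print('mat',cv2.minAreaRect(X))
print('dial',tri(s,(264,256),d,(369,219)))
print([ (k,np.round(v,3)) for k,v in env.state().items()])
crop=np.hstack([cv2.resize(s['image'][150:290,180:330],(400,373)),cv2.resize(d['image'][190:370,300:460],(332,373))])
cv2.imwrite('pics/c1.png',crop[:,:,::-1])
E
```

```text
grip [527.76387108 -40.81410549 103.21629243]
block [ 496.22525764 -322.55265686   23.13471928] [ 495.2131473  -319.19883202   40.        ] [ 499.2595455  -315.26972477   40.        ]
purple [ 451.46219158 -213.74281446   25.837891  ]
barends [508.20717387  59.3703624   74.        ] [ 535.8126555  -164.45487203   74.        ]
mat ((492.20361328125, 297.799560546875), (273.4326477050781, 124.13854217529297), 16.917953491210938)
mat ((491.4747009277344, 295.9444885253906), (274.3205871582031, 125.55860137939453), 16.828035354614258)
dial [632.48687416  30.60564368 118.8344621 ]
[('t', np.float64(1.6)), ('joints', array([ 1.094,  0.491,  1.559, -0.   ,  1.092, -0.106])), ('qvel', array([ 0.001, -0.001,  0.002, -0.001, -0.002,  0.001])), ('tau', array([ 1.0000e-03, -6.1246e+01, -2.5843e+01,  6.9000e-02,  4.5000e-02,
       -0.0000e+00])), ('eef_pos', array([226.456, 582.515, 404.772])), ('tcp_rot', array([3.141, 0.   , 2.771])), ('ft_force', array([-0.122, -0.512, -0.35 ])), ('moment', array([ 0.013, -0.037, -0.002])), ('grip_force', np.float64(0.0)), ('opening', np.float64(0.997))]
```

View pics/c1.png

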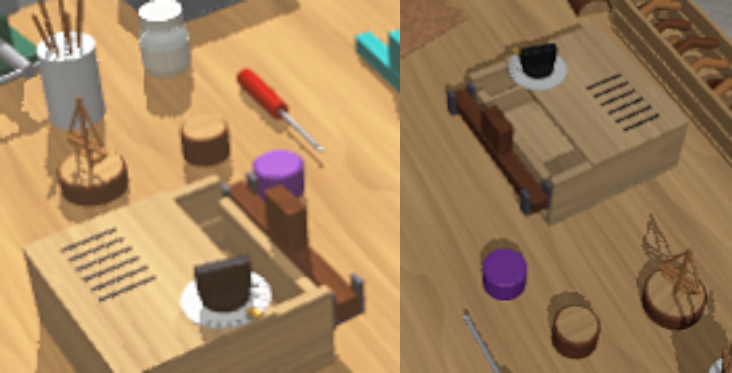

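The crop confirms it: dark bar with its grip in the brackets, plain-top block right of the boat, and the purple one nearer the box. I'll move above the bar and take a wrist picture.

Emit:
move_arm(commands=[[[0.48, -0.97, 0], 0.31, 1], [[0.48, -0.97, 0], 0.31, 1], [[0.48, -0.97, 0], 0.31, 1], [[0.48, -0.97, 0], 0.31, 1], [[0.48, -0.97, 0], 0.31, 1], [[0.48, -0.97, 0], 0.31, 1], [[0.48, -0.97, 0], 0.31, 1], [[0.48, -0.97, 0], 0.31, 1], [[0.48, -0.97, 0], 0.31, 1], [[0.48, -0.97, 0], 0.31, 1], [[0.48, -0.97, 0], 0.31, 1], [[0.48, -0.97, 0], 0.31, 1], [[0.48, -0.97, 0], 0.31, 1], [[0.48, -0.97, 0], 0.31, 1], [[0.48, -0.97, 0], 0.31, 1], [[0.48, -0.97, 0], 0.31, 1], [[0.48, -0.97, 0], 0.31, 1], [[0.48, -0.97, 0], 0.31, 1], [[0.48, -0.97, 0], 0.31, 1], [[0.48, -0.97, 0], 0.31, 1]])

```text
t: 3.27
eef_pos: [514.9, -1.1, 404.9]
tcp_rot: [3.142, 0.0, -3.015]
ft_force: [0.6, 1.5, -0.2]
opening: 1.001
grip_force: 0.0
```

```bash
python3 - <<'E'
from h import *
w=read_camera('wrist');save(w,'w1');np.save('w1.npy',w,allow_pickle=True)
print(env.state()['eef_pos'],env.state()['tcp_rot'])
for n in ['bar_grip','dial_grip','dial_pointer','marker_tip','bracket_left','tray_front','slot','bar']:
    print(n,[(np.round(x['at']),round(x['confidence'],2)) for x in search_frame(n,w)[:2]])
E
```

```text
[517.13958886  -4.7306742  404.84272689] [-3.13998830e+00  1.71638206e-03 -3.01489412e+00]
bar_grip [(array([265., 232.]), 0.95)]
dial_grip [(array([342., 379.]), 0.85), (array([ 16., 158.]), 0.34)]
dial_pointer [(array([ 14., 161.]), 0.69), (array([344., 376.]), 0.6)]
marker_tip [(array([389., 368.]), 0.55)]
bracket_left [(array([277., 298.]), 0.72)]
tray_front [(array([280., 286.]), 0.89)]
slot [(array([281., 300.]), 0.76)]
bar [(array([259., 232.]), 0.89)]
```

View pics/w1.png

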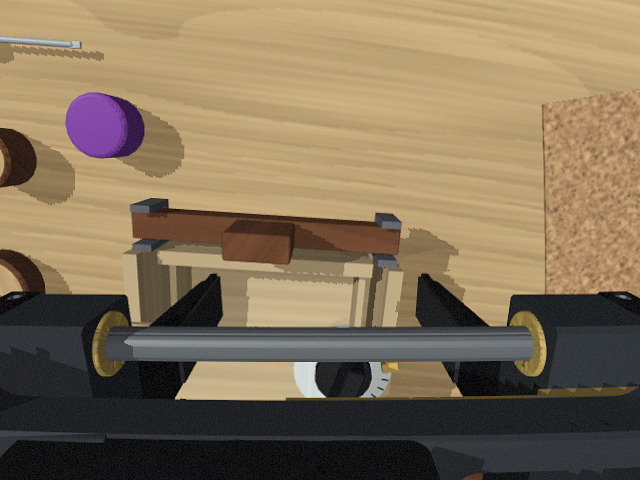

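```bash
python3 - <<'E'
from h import *
w=np.load('w1.npy',allow_pickle=True).item()
print('cam',ray(w,(320,240)))
for n,uv,z in [('bl1',(133,210),74),('bl2',(133,236),74),('br1',(400,226),74),('br2',(400,253),74),('g1',(228,221),124),('g2',(295,221),124),('g3',(291,263),124),('g4',(222,259),124),('trayL',(132,252),80),('trayR',(372,276),80),('mark',(386,366),100)]:
    print(n,np.round(atz(w,uv,z),1))
m=cut_out('bar',w)[0]['region'];c=max(cv2.findContours(m.astype('uint8'),0,2)[0],key=cv2.contourArea)[:,0]
h=cv2.resize(w['image'][190:400,100:460],(800,466),interpolation=cv2.INTER_CUBIC);cv2.imwrite('pics/c2.png',h[:,:,::-1])
E
```

```text
cam (array([443.99958517, -10.90077567, 384.48398759]), array([ 0.24434194,  0.03406894, -0.9691312 ]))
bl1 [ 516.3 -159.9   74. ]
bl2 [ 539.  -159.9   74. ]
br1 [501.6  65.6  74. ]
br2 [525.   69.9  74. ]
g1 [504.1 -68.1 124. ]
g2 [498.2 -21.  124. ]
g3 [529.5 -20.5 124. ]
g4 [532.8 -70.6 124. ]
trayL [ 551.5 -157.8   80. ]
trayR [546.8  48.2  80. ]
mark [619.7  69.8 100. ]
```

View pics/c2.png

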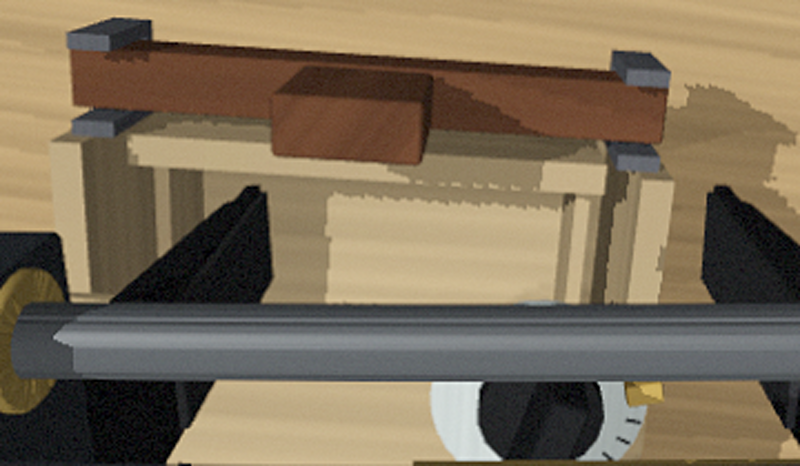

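```bash
python3 - <<'E'
from h import *
w=np.load('w1.npy',allow_pickle=True).item()
f=lambda x,y:(100+x*.45,190+y*.4506)
for n,uv,z in [('g a',(275,92),124),('g b',(427,105),124),('g c',(272,152),124),('g d',(420,164),124),('tray nearL',(128,138),80),('tray nearR',(605,167),80),('tray farL',(135,164),80),('tray farR',(603,193),80),('wallL',(52,140),100),('wallR',(672,180),100),('brkL',(70,47),85),('brkR',(667,85),85),('dial axis?',(540,405),114),('mark in',(628,393),100)]:
    print(n,np.round(atz(w,f(*uv),z),1))
# predicted: box yaw options, overlay against side/scene
s=read_camera('scene');d=read_camera('side')
for y in (.065,.095,.125):
    c,sn=np.cos(y),np.sin(y)
    X=[(520.5-sn*a,-46+c*a,74) for a in (-115,115)]
    print(y,np.round(proj(s,X)).tolist(),np.round(proj(d,X)).tolist())
sc=cv2.resize(s['image'][200:300,180:330],(600,400),interpolation=2);sd=cv2.resize(d['image'][200:310,310:450],(600,471),interpolation=2)
cv2.imwrite('pics/c3.png',sd[:,:,::-1])
E
```

```text
g a [512.1 -70.6 124. ]
g b [510.2 -21.7 124. ]
g c [532.4 -70.4 124. ]
g d [530.3 -21.8 124. ]
tray nearL [ 548.8 -135.8   80. ]
tray nearR [537.2  46.8  80. ]
tray farL [ 559.  -132.9   80. ]
tray farR [547.7  47.7  80. ]
wallL [ 546.2 -155.2  100. ]
wallR [532.9  67.8 100. ]
brkL [ 514.9 -155.9   85. ]
brkR [501.4  63.4  85. ]
dial axis? [621.4  31.7 114. ]
mark in [621.1  67.1 100. ]
0.065 [[269.0, 218.0], [313.0, 261.0]] [[367.0, 287.0], [326.0, 233.0]]
0.095 [[267.0, 219.0], [314.0, 261.0]] [[368.0, 286.0], [325.0, 234.0]]
0.125 [[266.0, 219.0], [315.0, 260.0]] [[369.0, 286.0], [324.0, 234.0]]
```

View pics/c3.png

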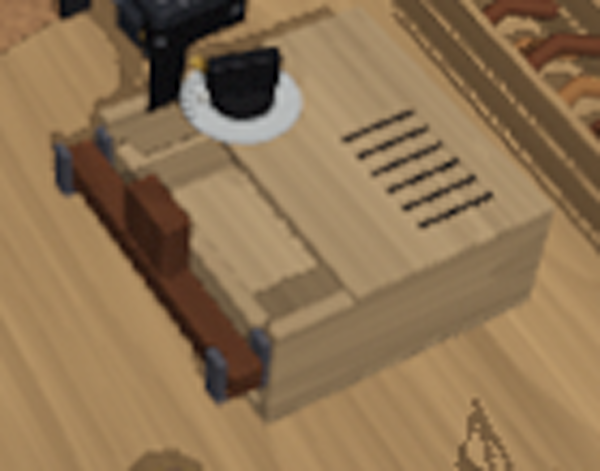

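Box yaw ≈ 0.063 and bar centre ≈ (521,−46). The bar length, grip width and the 26 mm from bar to board all check out. Next I'll grip across the 50 mm.

Emit:
move_arm(commands=[[[0.07, -0.7, 0], -0.4, 1], [[0.06, -0.68, 0], -0.39, 1], [[0, 0, -0.88], 0, 1], [[0, 0, -0.88], 0, 1], [[0, 0, -0.88], 0, 1], [[0, 0, -0.88], 0, 1], [[0, 0, -0.88], 0, 1], [[0, 0, 0], 0, 1], [[0, 0, 0], 0, 1]])

```text
t: 4.62
eef_pos: [518.4, -40.7, 272.4]
tcp_rot: [3.141, -0.002, -3.079]
ft_force: [0.6, -0.6, 0.9]
opening: 0.998
grip_force: 0.0
```

```bash
python3 - <<'E'
from h import *
d=read_camera('side');s=read_camera('scene')
a=cv2.resize(d['image'][180:310,300:450],(400,347),interpolation=2);b=cv2.resize(s['image'][160:300,200:350],(400,373),interpolation=2)[:347]
cv2.imwrite('pics/c4.png',np.hstack([a,b])[:,:,::-1])
E
```

```text
(no output)
```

View pics/c4.png

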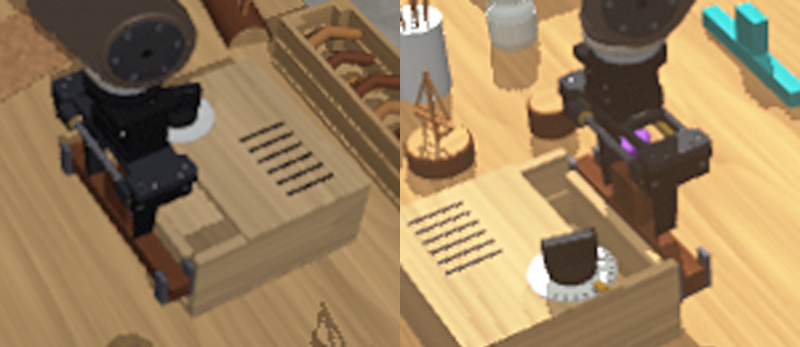

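The fingers straddle the grip above the bar. I'll trim 2.5/−5 mm and close.

Emit:
move_arm(commands=[[[0.08, -0.17, 0], 0, 1], [[0, 0, 0], 0, 1], [[0, 0, 0], 0, -0.5], [[0, 0, 0], 0, -0.5], [[0, 0, 0], 0, -0.5], [[0, 0, 0], 0, -0.5], [[0, 0, 0], 0, -0.5], [[0, 0, 0], 0, -0.5], [[0, 0, 0], 0, -0.5], [[0, 0, 0], 0, -0.5]])

```text
t: 5.55
eef_pos: [520.7, -46.0, 272.7]
tcp_rot: [3.141, -0.0, -3.08]
ft_force: [-0.2, -0.6, 1.0]
opening: 0.526
grip_force: 30.0
```

Emit:
move_arm(commands=[[[0, 0, 0.3], 0, -0.5], [[0, 0, 0.5], 0, -0.5], [[0, 0, 0.6], 0, -0.5], [[0, 0, 0.6], 0, -0.5], [[0, 0, 0.6], 0, -0.5], [[0, 0, 0.4], 0, -0.5], [[0, 0, 0], 0, -0.5], [[0, 0, 0], 0, -0.5]])

```text
t: 6.22
eef_pos: [520.5, -45.9, 363.2]
tcp_rot: [-3.141, 0.001, -3.08]
ft_force: [-0.3, -0.4, -2.4]
opening: 0.523
grip_force: 30.0
```

```bash
python3 - <<'E'
from h import *
d=read_camera('side');s=read_camera('scene')
a=cv2.resize(d['image'][160:310,300:450],(400,400),interpolation=2);b=cv2.resize(s['image'][150:300,200:350],(400,400),interpolation=2)
cv2.imwrite('pics/c5.png',np.hstack([a,b])[:,:,::-1])
E
```

```text
(no output)
```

View pics/c5.png

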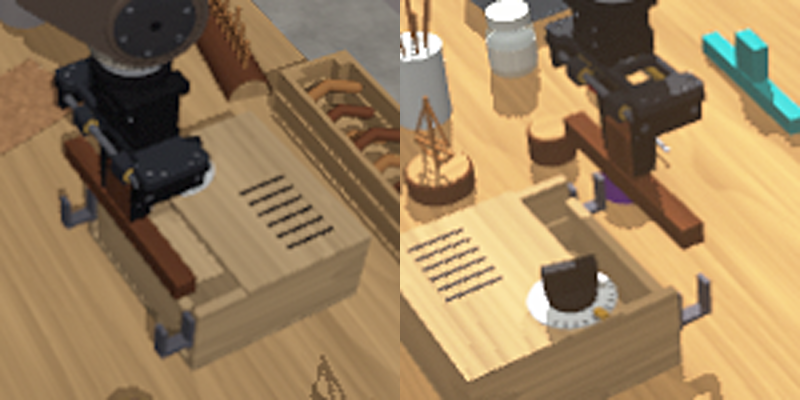

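The bar is clear and level. I'll carry it to the mat.

Emit:
move_arm(commands=[[[-0.04, 0.8, 0.3], -0.3, -0.5], [[-0.04, 0.8, 0.2], -0.4, -0.5], [[-0.04, 0.8, 0], -0.4, -0.5], [[-0.04, 0.8, 0], -0.4, -0.5], [[-0.04, 0.8, 0], -0.4, -0.5], [[-0.04, 0.8, 0], -0.4, -0.5], [[-0.04, 0.8, 0], -0.4, -0.5], [[-0.05, 0.8, 0], -0.4, -0.5], [[-0.05, 0.8, 0], -0.5, -0.5], [[-0.05, 0.7, 0], -1, -0.5], [[-0.05, 0.7, 0], -1, -0.5], [[-0.05, 0.6, 0], -1, -0.5], [[-0.05, 0.5, 0], -1, -0.5], [[-0.05, 0.4, 0], -1, -0.5], [[-0.05, 0.4, 0], -1, -0.5], [[-0.05, 0.3, 0], -1, -0.5], [[-0.05, 0.3, 0], -1, -0.5], [[-0.05, 0.2, 0], -1, -0.5], [[-0.05, 0.1, 0], -1, -0.5], [[-0.05, 0, 0], -1, -0.5]])

```text
t: 7.98
eef_pos: [492.7, 296.6, 376.4]
tcp_rot: [-3.14, -0.0, 2.032]
ft_force: [0.7, -0.8, -2.4]
opening: 0.524
grip_force: 30.0
```

Emit:
move_arm(commands=[[[0, 0, -0.5], -0.7, -0.5], [[0, 0, -0.8], -0.7, -0.5], [[0, 0, -0.9], -0.75, -0.5], [[0, 0, -0.9], 0, -0.5], [[0, 0, -0.8], 0, -0.5], [[0, 0, -0.4], 0, -0.5], [[0, 0, -0.2], 0, -0.5], [[0, 0, -0.2], 0, -0.5], [[0, 0, -0.1], 0, -0.5], [[0, 0, -0.1], 0, -0.5], [[0, 0, 0], 0, -0.5], [[0, 0, 0], 0, -0.5]])

```text
t: 8.98
eef_pos: [492.9, 296.1, 231.2]
tcp_rot: [3.141, -0.0, 1.864]
ft_force: [-0.3, 0.1, -2.8]
opening: 0.525
grip_force: 30.0
```

Emit:
move_arm(commands=[[[0, 0, -0.07], 0, -0.5], [[0, 0, -0.07], 0, -0.5], [[0, 0, -0.03], 0, -0.5], [[0, 0, 0], 0, -0.5]])

```text
t: 9.32
eef_pos: [492.9, 296.0, 226.7]
tcp_rot: [3.14, -0.0, 1.864]
ft_force: [-0.9, -1.5, 9.1]
opening: 0.526
grip_force: 30.0
```

The bar is seated on the mat with light contact. I'll release, lift, and take a wrist check.

Emit:
move_arm(commands=[[[0, 0, 0], 0, 0.2], [[0, 0, 0], 0, 0.2], [[0, 0, 0], 0, 0.5], [[0, 0, 0], 0, 0.5], [[0, 0, 0.4], 0, 0.5], [[0, 0, 0.8], 0, 0.5], [[0, 0, 1], 0, 0.5], [[0, 0, 1], 0, 0], [[0, 0, 1], 0, -1], [[0, -0.1, 0.5], 0, -1], [[0, 0, 0], 0, -1]])

```text
t: 10.23
eef_pos: [492.8, 292.9, 371.1]
tcp_rot: [3.135, -0.001, 1.864]
ft_force: [0.8, 0.3, -0.2]
opening: 0.527
grip_force: 0.0
```

```bash
python3 - <<'E'
from h import *
w=read_camera('wrist');d=read_camera('side');s=read_camera('scene')
m=cut_out('bar',w)
for p in (s,d):
    L=search_frame('bar_grip',p); print([(np.round(x['at']),round(x['confidence'],2)) for x in L], np.round(proj(p,[(493,296,53)])))
cv2.imwrite('pics/c6.png',np.hstack([cv2.resize(w['image'],(400,300)),cv2.resize(s['image'][270:420,280:480],(400,300))])[:,:,::-1])
E
```

```text
[(array([330., 177.]), 0.87), (array([365., 325.]), 0.8)] [[369. 320.]]
[(array([294., 204.]), 0.78), (array([284., 398.]), 0.63), (array([366., 220.]), 0.26)] [[292. 196.]]
```

View pics/c6.png

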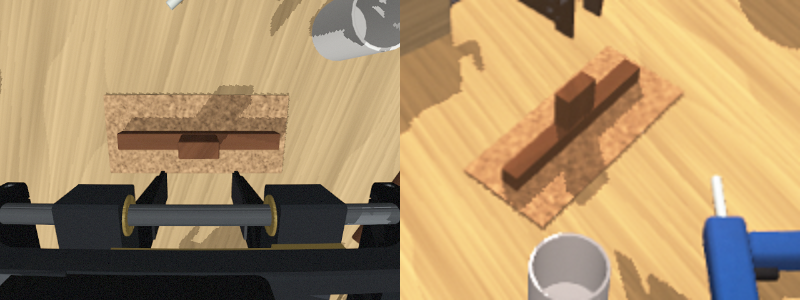

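The bar lies flat along the mat, grip up. Now to the slot with closed fingers.

Emit:
move_arm(commands=[[[0.22, -0.86, 0], -0.22, -1], [[0.22, -0.86, 0], -0.22, -1], [[0.22, -0.86, 0], -0.22, -1], [[0.22, -0.86, 0], -0.22, -1], [[0.22, -0.86, 0], -0.22, -1], [[0.22, -0.86, 0], -0.22, -1], [[0.22, -0.86, 0], -0.22, -1], [[0.22, -0.86, 0], -0.22, -1], [[0.22, -0.86, 0], -0.22, -1], [[0.23, -0.86, 0], -0.22, -1], [[0.23, -0.86, 0], -0.22, -1], [[0.23, -0.86, 0], -0.22, -1], [[0.23, -0.86, 0], -0.22, -1], [[0, 0, 0], 0, -1], [[0, 0, 0], 0, -1]])

```text
t: 11.78
eef_pos: [580.0, -43.3, 365.6]
tcp_rot: [-3.14, -0.001, 1.633]
ft_force: [0.1, -0.8, -0.2]
opening: 0.004
grip_force: 0.0
```

```bash
python3 - <<'E'
from h import *
w=read_camera('wrist');save(w,'w2');np.save('w2.npy',w,allow_pickle=True)
print(env.state()['eef_pos'],env.state()['tcp_rot'][2])
c,s=np.cos(.063),np.sin(.063)
B=lambda x,y,z:(652+c*x-s*y,-37+s*x+c*y,z)
print(np.round(proj(w,[B(-98,0,80),B(-56,0,100),B(-56,-80,100),B(-56,60,100),B(-20,72,143)])))
g=cv2.cvtColor(w['image'],7)
for n in ['tray_front','slot','dial_grip']:print(n,[(np.round(x['at']),round(x['confidence'],2)) for x in search_frame(n,w)[:2]])
E
```

```text
[579.76502841 -42.37836982 365.72685219] 1.6341474804322471
[[284. 242.]
 [344. 249.]
 [342. 354.]
 [345. 159.]
 [420. 138.]]
tray_front [(array([305., 209.]), 0.72)]
slot [(array([442., 188.]), 0.56)]
dial_grip [(array([409., 142.]), 0.71), (array([304., 206.]), 0.19)]
```

Emit:
move_arm(commands=[[[0, 0, -0.8], 0, -1], [[0, 0, -0.8], 0, -1], [[0, 0, -0.9], 0, -1], [[0, 0, -0.9], 0, -1], [[0, 0, -0.9], 0, -1], [[0, 0, 0], 0, -1], [[-0.2, -0.01, 0], 0, -1], [[-0.2, -0.01, 0], 0, -1], [[0, 0, 0], 0, -1]])

```text
t: 12.73
eef_pos: [567.0, -42.7, 239.3]
tcp_rot: [3.14, 0.0, 1.635]
ft_force: [1.1, -0.5, -0.6]
opening: 0.006
grip_force: 0.0
```

Emit:
move_arm(commands=[[[-0.3, -0.02, 0], 0, -1], [[-0.4, -0.02, 0], 0, -1], [[-0.4, -0.03, 0], 0, -1], [[-0.4, -0.03, 0], 0, -1], [[-0.4, -0.02, 0], 0, -1], [[-0.4, -0.03, 0], 0, -1], [[-0.4, -0.02, 0], 0, -1], [[-0.4, -0.03, 0], 0, -1], [[0, 0, 0], 0, -1]])

```text
t: 13.48
eef_pos: [473.1, -48.9, 238.7]
tcp_rot: [3.141, 0.0, 1.635]
ft_force: [-0.4, -0.2, -0.1]
opening: 0.003
grip_force: 0.0
```

Emit:
move_arm(commands=[[[-0.1, 0, 0], 0, -1], [[-0.1, -0.01, 0], 0, -1], [[-0.1, 0, 0], 0, -1], [[-0.05, 0, 0], 0, -1]])

```text
t: 13.82
eef_pos: [464.5, -49.4, 237.9]
tcp_rot: [3.14, 0.0, 1.635]
ft_force: [2.6, -2.1, 2.2]
opening: 0.004
grip_force: 1.2
```

```bash
python3 - <<'E'
from h import *
d=read_camera('side');s=read_camera('scene')
for n in ['tray_front','tray']:
    print(n,[[(np.round(x['at']),round(x['confidence'],2)) for x in search_frame(n,p)[:2]] for p in (s,d)])
c,q=np.cos(.063),np.sin(.063)
B=lambda x,y,z:(652+c*x-q*y,-37+q*x+c*y,z)
for x in (-104,-204): print(x,[np.round(proj(p,[B(x,0,80),B(x,0,46)])).tolist() for p in (s,d)])
E
```

```text
tray_front [[(array([296., 245.]), 0.93), (array([253., 258.]), 0.55)], [(array([349., 266.]), 0.86)]]
tray [[(array([297., 246.]), 0.85), (array([265., 257.]), 0.65)], [(array([349., 272.]), 0.76), (array([385., 350.]), 0.61)]]
-104 [[[280.0, 241.0], [281.0, 250.0]], [[354.0, 254.0], [353.0, 261.0]]]
-204 [[[312.0, 227.0], [312.0, 237.0]], [[323.0, 267.0], [323.0, 274.0]]]
```

Emit:
move_arm(commands=[[[-0.1, 0, 0], 0, -1], [[-0.1, -0.01, 0], 0, -1], [[-0.1, 0, 0], 0, -1]])

```text
t: 14.37
eef_pos: [460.0, -49.6, 238.2]
tcp_rot: [3.124, 0.004, 1.633]
ft_force: [52.2, 23.8, -33.9]
opening: 0.003
grip_force: 24.3
```

Stop reached (force rise). Backing off, rising, and looking at tray and block.

Emit:
move_arm(commands=[[[0.3, 0.02, 0], 0, -1], [[0.5, 0.03, 0], 0, -1], [[0, 0, 0.8], 0, -1], [[0, 0, 1], 0, 0], [[0, 0, 1], 0, 1], [[0, 0, 1], 0, 1], [[0, 0, 0.8], 0, 1], [[0, 0, 0], 0, 1]])

```text
t: 15.03
eef_pos: [479.4, -48.0, 379.5]
tcp_rot: [3.136, 0.002, 1.635]
ft_force: [0.5, 0.4, 0.7]
opening: 0.3
grip_force: 0.0
```

```bash
python3 - <<'E'
from h import *
w=read_camera('wrist');save(w,'w3')
print(env.state()['eef_pos'],env.state()['tcp_rot'][2])
c,q=np.cos(.063),np.sin(.063)
B=lambda x,y,z:(652+c*x-q*y,-37+q*x+c*y,z)
for z,X in [('tray front edge top',[B(-210,-92,80),B(-210,92,80),B(-198,-92,80)]),('block',[(497,-317,40),(497,-317,20)])]:print(z,np.round(proj(w,X)).tolist())
s=read_camera('scene');d=read_camera('side')
for n in ['block_mid','tray_front']:
  for p in (w,s,d):
    for x in cut_out(n,p)[:3]:
        r=x['region'];ys,xs=np.nonzero(r);col=p['image'][r].mean(0)
        print(n,np.round(x['at']),round(x['confidence'],2),xs.min(),xs.max(),ys.min(),ys.max(),np.round(col))
cv2.imwrite('pics/c7.png',w['image'][:,:,::-1])
E
```

```text
[479.09375984 -47.94469507 377.30378303] 1.6349767137155506
tray front edge top [[272.0, 346.0], [264.0, 112.0], [287.0, 346.0]]
block [[317.0, 474.0], [317.0, 459.0]]
block_mid [290. 380.] 0.76 274 307 362 396 [122.  69. 154.]
block_mid [371. 207.] 0.52 264 490 111 327 [174. 155. 120.]
block_mid [261. 202.] 0.82 248 266 193 211 [156. 120.  80.]
block_mid [282. 211.] 0.54 274 291 206 222 [170. 102. 188.]
block_mid [263. 257.] 0.31 253 275 245 266 [81. 66. 55.]
block_mid [353. 324.] 0.85 340 360 310 335 [102.  50. 127.]
block_mid [382. 348.] 0.6 373 395 338 362 [129.  97.  66.]
tray_front [372. 208.] 0.56 265 490 113 326 [174. 155. 120.]
tray_front [299. 241.] 0.7 256 331 211 268 [176. 147. 105.]
tray_front [366. 339.] 0.52 313 420 294 382 [187. 133.  88.]
tray_front [346. 258.] 0.68 308 389 232 303 [146. 123.  91.]
```

View pics/c7.png

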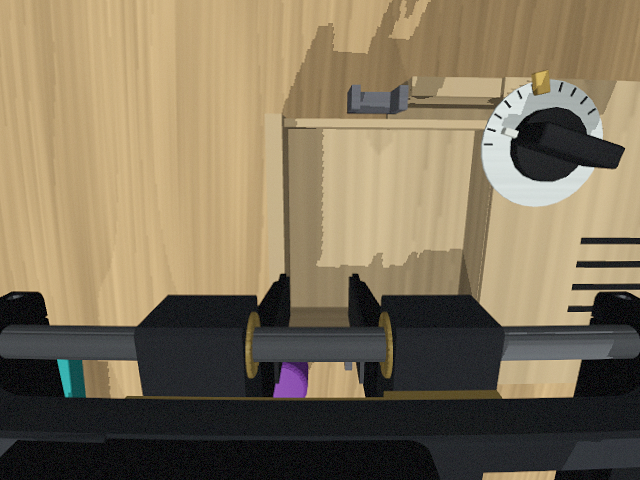

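The picture shows the tray fully out: its front edge at (265–285,113) agrees with the prediction (264,112). Dial pointer is at about (508,131) and the marker at (541,90), roughly a quarter turn clockwise. Next I'll go near the block.

Emit:
move_arm(commands=[[[-0.06, -0.68, 0], 0.97, 1], [[-0.06, -0.68, 0], 0.97, 1], [[-0.06, -0.68, 0], 0.97, 1], [[-0.06, -0.68, 0], 0.97, 1], [[-0.06, -0.68, 0], 0.97, 1], [[-0.06, -0.68, 0], 0.97, 1], [[-0.06, -0.68, 0], 0.97, 1], [[-0.06, -0.68, 0], 0.97, 1], [[-0.06, -0.68, 0], 0.97, 1], [[-0.06, -0.68, 0], 0.97, 1], [[-0.06, -0.68, 0], 0.97, 1], [[-0.06, -0.68, 0], 0.97, 1], [[0, 0, 0], 0, 1]])

```text
t: 16.57
eef_pos: [457.6, -295.6, 375.0]
tcp_rot: [-3.141, 0.0, 2.568]
ft_force: [0.1, 0.1, 0.5]
opening: 1.001
grip_force: 0.0
```

```bash
python3 - <<'E'
from h import *
w=read_camera('wrist');save(w,'w4')
print(env.state()['eef_pos'],env.state()['tcp_rot'][2])
print('pred',proj(w,[(497,-317,20)]))
for n in ['block_mid','boat','screwdriver']:
    for x in cut_out(n,w)[:3]:
        r=x['region'];ys,xs=np.nonzero(r);print(n,np.round(x['at']),round(x['confidence'],2),xs.min(),xs.max(),ys.min(),ys.max(),np.round(w['image'][r].mean(0)))
        if n=='block_mid':
            X=np.array([atz(w,q.astype(float),40)[:2] for q in max(cv2.findContours(r.astype('uint8'),0,1)[0],key=cv2.contourArea)[:,0]],np.float32)
            print(cv2.minEnclosingCircle(X))
            # fit silhouette of cylinder: cost IoU via hull of two rings
            th=np.linspace(0,2*np.pi,40)
            def sil(c):
                P=proj(w,[(c[0]+29*np.cos(t),c[1]+29*np.sin(t),z) for z in (0,40) for t in th])
                m=np.zeros(r.shape,'uint8');cv2.fillConvexPoly(m,cv2.convexHull(P.astype(np.float32)).astype(int),1);return m>0
            best=max(((lambda m:( (m&r).sum()/(m|r).sum()))(sil((a,b))),a,b) for c0 in [X.mean(0)] for a in c0[0]+np.arange(-24,25,2) for b in c0[1]+np.arange(-24,25,2));print('fit',best)
E
```

```text
[ 457.52809572 -294.16850702  374.97600248] 2.5639176282661444
pred [[323.3930531  271.56664004]]
block_mid [397. 166.] 0.97 362 433 135 204 [128.  71. 161.]
((449.1049499511719, -213.6754608154297), 30.05681610107422)
fit (np.float64(0.9235280319024162), np.float64(451.0242614746094), np.float64(-213.8204345703125))
block_mid [314. 273.] 0.56 282 346 240 308 [155. 128.  92.]
((488.8407897949219, -321.97796630859375), 32.5191535949707)
fit (np.float64(0.9134414225941423), np.float64(493.0490417480469), np.float64(-323.6829528808594))
boat [379. 378.] 0.64 341 420 362 397 [157. 129.  92.]
screwdriver [200. 205.] 0.97 143 325 115 252 [157.  64.  59.]
```

Fit: block at about (494,−322), in agreement with the earlier triangulation (496,−322). The purple one is at (451,−214), as before.

Emit:
move_arm(commands=[[[0.6, -0.47, 0], 0, 1], [[0.62, -0.47, 0], 0, 1], [[0, 0, -0.8], 0, 1], [[0, 0, -0.9], 0, 1], [[0, 0, -0.9], 0, 1], [[0, 0, -0.9], 0, 1], [[0, 0, -0.9], 0, 1], [[0, 0, -0.9], 0, 1], [[0, 0, -0.7], 0, 1], [[0, 0, 0], 0, 1], [[0, 0, 0], 0, 1], [[0, 0, 0], 0, -0.3], [[0, 0, 0], 0, -0.3], [[0, 0, 0], 0, -0.3], [[0, 0, 0], 0, -0.3], [[0, 0, 0], 0, -0.3], [[0, 0, 0], 0, -0.3]])

```text
t: 18.18
eef_pos: [494.4, -321.1, 196.1]
tcp_rot: [-3.142, 0.001, 2.566]
ft_force: [-0.3, -1.4, 0.5]
opening: 0.636
grip_force: 0.5
```

Emit:
move_arm(commands=[[[0, 0, 0], 0, -0.3], [[0, 0, 0], 0, -0.3], [[0, 0, 0], 0, -0.3], [[0, 0, 0.2], 0, -0.3], [[0, 0, 0.6], 0, -0.3], [[0, 0, 1], 0, -0.3], [[0, 0, 1], 0, -0.3], [[0, 0, 1], 0, -0.3], [[0, 0, 0.2], 0, -0.3]])

```text
t: 18.93
eef_pos: [494.7, -321.2, 320.4]
tcp_rot: [-3.141, 0.006, 2.566]
ft_force: [1.1, -0.7, -0.6]
opening: 0.601
grip_force: 30.0
```

Emit:
move_arm(commands=[[[0.07, 0.5, 0], 0.5, -0.3], [[0.07, 0.8, 0], 0.7, -0.3], [[0.07, 0.8, 0], 0.7, -0.3], [[0.07, 0.8, 0], 0.7, -0.3], [[0.07, 0.8, 0], 0.7, -0.3], [[0.07, 0.8, 0], 0.7, -0.3], [[0.07, 0.8, 0], 0.7, -0.3], [[0.07, 0.8, 0], 0.7, -0.3], [[0.07, 0.8, 0], 0.7, -0.3], [[0.07, 0.8, 0], 0.7, -0.3], [[0.07, 0.8, 0], 0.7, -0.3], [[0.06, 0.7, 0], 0.5, -0.3], [[0, 0, 0], 0, -0.3], [[0, 0, 0], 0, -0.3]])

```text
t: 20.1
eef_pos: [518.9, -43.8, 314.7]
tcp_rot: [3.141, -0.002, -3.074]
ft_force: [0.3, -0.8, -1.2]
opening: 0.601
grip_force: 30.0
```

```bash
python3 - <<'E'
from h import *
s=read_camera('scene');d=read_camera('side')
print(env.state()['eef_pos'],env.state()['tcp_rot'][2],env.state()['opening'])
for p in (s,d): print([(np.round(x['at']),round(x['confidence'],2)) for x in search_frame('block_mid',p)], proj(p,[(519,-45,145)]))
E
```

```text
[519.03740799 -45.1795349  315.02124325] -3.0771269391069556 0.6000315915285566
[(array([284., 222.]), 0.59), (array([364., 327.]), 0.25)] [[288.32037661 217.58537751]]
[(array([351., 324.]), 0.82), (array([338., 247.]), 0.73)] [[345.42366827 241.9731484 ]]
```

Emit:
move_arm(commands=[[[0, 0, -0.6], 0, -0.3], [[0, 0, -0.8], 0, -0.3], [[0, 0, -0.8], 0, -0.3], [[0, 0, -0.6], 0, -0.3], [[0, 0, -0.35], 0, -0.3], [[0, 0, -0.1], 0, -0.3], [[0, 0, 0], 0, -0.3], [[0, 0, 0], 0, -0.3]])

```text
t: 20.97
eef_pos: [519.5, -45.4, 218.8]
tcp_rot: [-3.141, 0.001, -3.078]
ft_force: [1.1, 0.3, -0.7]
opening: 0.602
grip_force: 30.0
```

Emit:
move_arm(commands=[[[0, 0, -0.07], 0, -0.3], [[0, 0, -0.06], 0, -0.3], [[0, 0, -0.03], 0, -0.3], [[0, 0, 0], 0, -0.3]])

```text
t: 21.3
eef_pos: [519.4, -45.1, 214.0]
tcp_rot: [-3.141, 0.001, -3.077]
ft_force: [0.1, 1.2, 3.1]
opening: 0.603
grip_force: 30.0
```

Emit:
move_arm(commands=[[[0, 0, 0], 0, 0.4], [[0, 0, 0], 0, 0.6], [[0, 0, 0], 0, 0.6], [[0, 0, 0], 0, 0.6], [[0, 0, 0.3], 0, 0.6], [[0, 0, 0.8], 0, 0.6], [[0, 0, 1], 0, 0.6], [[0, 0, 1], 0, 0.6], [[0, 0, 1], 0, 0.2], [[-0.5, -0.03, 0], 0, -1], [[-0.8, -0.06, 0], 0, -1], [[-0.8, -0.06, 0], 0, -1], [[-0.8, -0.06, 0], 0, -1], [[-0.55, -0.03, 0], 0, -1], [[0, 0, 0], 0, -1], [[0, 0, 0], 0, -1]])

```text
t: 22.63
eef_pos: [415.7, -52.4, 337.2]
tcp_rot: [-3.141, 0.001, -3.078]
ft_force: [0.6, -0.4, -0.4]
opening: 0.299
grip_force: 0.0
```

```bash
python3 - <<'E'
from h import *
s=read_camera('scene');d=read_camera('side')
print(env.state()['eef_pos'],env.state()['tcp_rot'][2],env.state()['opening'])
for p in (s,d): print([(np.round(x['at']),round(x['confidence'],2)) for x in search_frame('block_mid',p)], proj(p,[(519,-45,38)]))
E
```

```text
[416.61213552 -52.36918388 336.79438299] -3.077206746448121 0.20978382336092546
[(array([292., 251.]), 0.8), (array([282., 214.]), 0.64)] [[290.78844873 248.73810244]]
[(array([353., 320.]), 0.72), (array([345., 264.]), 0.63), (array([366., 219.]), 0.59), (array([246., 167.]), 0.33)] [[344.41657137 266.66368205]]
```

Emit:
move_arm(commands=[[[0, 0, -0.6], 0, -1], [[0, 0, -0.9], 0, -1], [[0, 0, -0.9], 0, -1], [[0, 0, -0.9], 0, -1], [[0, 0, 0], 0, -1], [[0.2, 0.01, 0], 0, -1], [[0.2, 0.01, 0], 0, -1], [[0.2, 0.02, 0], 0, -1], [[0.3, 0.02, 0], 0, -1], [[0.3, 0.02, 0], 0, -1], [[0.3, 0.02, 0], 0, -1], [[0.3, 0.02, 0], 0, -1], [[0.3, 0.02, 0], 0, -1], [[0.3, 0.02, 0], 0, -1], [[0.3, 0.02, 0], 0, -1], [[0.3, 0.02, 0], 0, -1], [[0.3, 0.02, 0], 0, -1], [[0.2, 0.01, 0], 0, -1], [[0.1, 0.01, 0], 0, -1], [[0, 0, 0], 0, -1]])

```text
t: 24.5
eef_pos: [524.4, -45.0, 237.2]
tcp_rot: [-3.142, 0.001, -3.077]
ft_force: [-0.1, 0.5, -0.6]
opening: 0.004
grip_force: 0.0
```

Emit:
move_arm(commands=[[[0.1, 0, 0], 0, -1], [[0.1, 0.01, 0], 0, -1], [[0.05, 0, 0], 0, -1]])

```text
t: 24.75
eef_pos: [530.7, -44.7, 237.2]
tcp_rot: [3.141, -0.003, -3.077]
ft_force: [-13.4, -2.9, 8.5]
opening: 0.003
grip_force: 6.8
```

Emit:
move_arm(commands=[[[0.07, 0, 0], 0, -1], [[0.03, 0, 0], 0, -1], [[0, 0, 0], 0, -1]])

```text
t: 25.0
eef_pos: [531.8, -44.8, 237.2]
tcp_rot: [3.14, -0.009, -3.077]
ft_force: [-22.1, -3.6, 14.6]
opening: 0.003
grip_force: 11.1
```

The tray is home (stop felt at the expected x). I'll retreat and look at the dial.

Emit:
move_arm(commands=[[[-0.3, -0.02, 0], 0, -1], [[-0.4, -0.02, 0.3], 0, -1], [[0, 0, 1], 0, -1], [[0, 0, 1], 0, -1], [[0, 0, 1], 0, -1], [[0, 0, 1], 0, -1], [[0, 0, 0.7], 0, -0.2], [[0.84, 0.44, 0], -0.62, -0.2], [[0.84, 0.44, 0], -0.62, -0.2], [[0.84, 0.44, 0], -0.62, -0.2], [[0.84, 0.44, 0], -0.62, -0.2], [[0.84, 0.44, 0], -0.62, -0.2], [[0.84, 0.44, 0], -0.62, -0.2], [[0, 0, 0], 0, -0.2], [[0, 0, 0], 0, -0.2]])

```text
t: 26.25
eef_pos: [665.0, 33.9, 386.6]
tcp_rot: [3.141, -0.0, 2.91]
ft_force: [-0.6, -0.4, 1.1]
opening: 0.399
grip_force: 0.0
```

```bash
python3 - <<'E'
from h import *
w=read_camera('wrist');save(w,'w5');np.save('w5.npy',w,allow_pickle=True)
print(env.state()['eef_pos'],env.state()['tcp_rot'][2])
c,q=np.cos(.063),np.sin(.063)
ax=np.array([652-20*c-72*q,-37-20*q+72*c]);print(ax)
# rectify roof plane z=101 about the axis: 160x160 mm, 4 px/mm, in box axes
def top(z,half=60,k=4):
    g=(np.arange(2*half*k)/k-half); Y,X=np.meshgrid(-g,g,indexing='ij') # rows: +y up, cols: +x right
    P=np.stack([ax[0]+c*X-q*Y,ax[1]+q*X+c*Y,np.full_like(X,z)],-1).reshape(-1,3)
    m=proj(w,P).reshape(X.shape+(2,)).astype(np.float32)
    return cv2.remap(w['image'],m[...,0],m[...,1],1),X,Y
for z in (101,104,114):
    im,X,Y=top(z); hsv=cv2.cvtColor(im,cv2.COLOR_RGB2HSV)
    white=(hsv[...,1]<50)&(hsv[...,2]>140)
    plate=white
    print(z,'white',X[white].mean(),Y[white].mean(),white.sum()/16, X[white].min(),X[white].max(),Y[white].min(),Y[white].max())
    br=(hsv[...,0]>15)&(hsv[...,0]<30)&(hsv[...,1]>150)&(hsv[...,2]>100)&(np.hypot(X,Y)<55)
    if br.any(): print('brass',X[br].mean(),Y[br].mean(),br.sum()/16,np.hypot(X,Y)[br].min())
    dk=(hsv[...,2]<60)&(np.hypot(X,Y)<50)
    print('dark',X[dk].mean(),Y[dk].mean(),dk.sum()/16)
    cv2.imwrite(f'pics/t{z}.png',im[:,:,::-1])
E
```

```text
[664.34497041  33.36975023 386.83277128] 2.9094891705581727
[627.50667684  33.59799658]
101 white -1.8658884200656352 -2.115433661509611 3332.8125 -42.5 42.0 -43.5 41.0
brass -9.95 32.7 0.9375 32.803391592943555
dark 2.4737135952031326 -2.196800048947626 2043.0
104 white -2.2044062883906634 -1.8785703316953317 3256.0 -42.25 41.25 -42.75 40.75
brass -9.7625 32.9625 1.25 32.898518203712456
dark 2.0790778810350763 -2.0038721486905096 1997.4375
114 white -3.2972984188903185 -1.1398825579947711 3012.125 -42.0 38.5 -40.5 40.0
brass -10.833333333333334 31.966666666666665 0.9375 32.623802660021106
dark 0.7350678274954444 -1.330920564216778 1852.125
```

```bash
python3 - <<'E'
from h import *
from scipy.spatial.transform import Rotation as Rn
w=np.load('w5.npy',allow_pickle=True).item()
c,q=np.cos(.063),np.sin(.063);ax=np.array([627.2,32.4])
def pose(p,rot): M=np.eye(4);M[:3,:3]=Rn.from_euler('xyz',rot).as_matrix();M[:3,3]=p;return M
C=np.eye(4);C[:3,:3]=cv2.Rodrigues(np.array(w['rvec'],float))[0];C[:3,3]=np.ravel(w['tvec'])
H=C@pose((664.3,33.4,386.8),(np.pi,0,2.9095)) # cam<-tool
C3=H@np.linalg.inv(pose((479.1,-47.95,377.3),(np.pi,0,1.635)))
w3=dict(w);w3['rvec']=cv2.Rodrigues(C3[:3,:3])[0];w3['tvec']=C3[:3,3]
w3['image']=cv2.imread('pics/w3.png')[:,:,::-1]
def loc(P): d=P[:2]-ax; return np.array([c*d[0]+q*d[1],-q*d[0]+c*d[1]])
for n,uv,z in [('mark inner',(541,94),102),('pointer tip',(502,130),104),('plate c',(543,143),101),('grip end',(620,157),143)]:
    l=loc(atz(w3,uv,z));print(n,l,np.hypot(*l),'ang',np.arctan2(l[1],-l[0]))
for nm,p in (('w3',w3),('w5',w)):
  for z in (102,):
    k=4;g=np.arange(-48,48,1/k);Y,X=np.meshgrid(-g,g,indexing='ij')
    P=np.stack([ax[0]+c*X-q*Y,ax[1]+q*X+c*Y,np.full_like(X,z)],-1).reshape(-1,3)
    m=proj(p,P).reshape(X.shape+(2,)).astype(np.float32)
    im=cv2.remap(np.ascontiguousarray(p['image']),m[...,0],m[...,1],1)
    h=cv2.cvtColor(im,cv2.COLOR_RGB2HSV);r=np.hypot(X,Y);a=np.degrees(np.arctan2(Y,-X))
    br=((h[...,0]>14)&(h[...,0]<32)&(h[...,1]>110)&(h[...,2]>90)&(r<40)&(r>25))
    print(nm,'brass ang',np.median(a[br]) if br.any() else None,br.sum(),r[br].min() if br.any() else '')
    # white pixels inside annulus 25-31 vs angle
    wh=(h[...,1]<60)&(h[...,2]>120);
    f=lambda lo,hi:[int(100*wh[(r>lo)&(r<hi)&(a>=t)&(a<t+10)].mean()) for t in range(-180,180,10)]
    print(f(26,30)); dk=h[...,2]<70
    grip=dk&(r<60)
# grip top orientation at z=143 in w5
for nm,p in (('w3',w3),('w5',w)):
    k=4;g=np.arange(-36,36,1/k);Y,X=np.meshgrid(-g,g,indexing='ij')
    P=np.stack([ax[0]+c*X-q*Y,ax[1]+q*X+c*Y,np.full_like(X,143)],-1).reshape(-1,3)
    m=proj(p,P).reshape(X.shape+(2,)).astype(np.float32)
    im=cv2.remap(np.ascontiguousarray(p['image']),m[...,0],m[...,1],1);v=im.max(2)<75
    # template: 52x14 dark rect; boundaries bright/dark score
    print(nm,sorted([(round(v[(abs(X*np.cos(t)-Y*np.sin(t))<26)&(abs(X*np.sin(t)+Y*np.cos(t))<7)].mean(),2),round(np.degrees(t))) for t in np.radians(np.arange(-90,90,6))])[-5:])
E
```

```text
mark inner [-9.32854785 32.96862965] 34.26298798635237 ang 1.2950521091717708
pointer tip [-33.5889662    9.94902952] 35.03144071991032 ang 0.2879663106882631
plate c [-3.15612237  2.12109472] 3.802650557218031 ang 0.5917252237142911
grip end [18.92288147 -5.19173849] 19.622170921847868 ang -2.8738187546115133
w3 brass ang 75.77922969981203 827 34.50090578521092
[0, 0, 42, 100, 100, 100, 100, 100, 100, 100, 100, 100, 100, 100, 100, 100, 99, 97, 95, 99, 92, 94, 94, 100, 100, 100, 100, 100, 100, 94, 92, 80, 80, 73, 26, 0]
w5 brass ang 77.67860540470434 874 33.63406011768428
[14, 0, 0, 45, 100, 100, 100, 100, 100, 100, 100, 100, 100, 100, 100, 100, 100, 100, 99, 100, 100, 100, 100, 100, 100, 100, 100, 100, 100, 100, 100, 100, 100, 100, 100, 100]
w3 [(np.float64(0.8), 6), (np.float64(0.82), 30), (np.float64(0.83), 12), (np.float64(0.84), 24), (np.float64(0.85), 18)]
w5 [(np.float64(0.89), 30), (np.float64(0.92), 6), (np.float64(0.92), 24), (np.float64(0.95), 12), (np.float64(0.95), 18)]
```

Pointer ≈ 15.5°, marker ≈ 78°, so I need about 1.09 rad clockwise. Going for the dial grip.

Emit:
move_arm(commands=[[[-0.6, -0.02, 0], 0.3, -0.2], [[-0.64, -0.02, 0], 0, -0.2], [[0, 0, -0.6], 0, -0.2], [[0, 0, -0.8], 0, -0.2], [[0, 0, -0.8], 0, -0.2], [[0, 0, -0.4], 0, -0.2], [[0, 0, 0], 0, -0.2], [[0, 0, 0], 0, -0.2]])

```text
t: 26.97
eef_pos: [627.2, 31.7, 309.8]
tcp_rot: [3.142, -0.0, 2.932]
ft_force: [-0.2, 0.0, -0.1]
opening: 0.397
grip_force: 0.0
```

Emit:
move_arm(commands=[[[0, 0.02, -0.07], 0, -0.6], [[0, 0, 0], 0, -1], [[0, 0, 0], 0, -1], [[0, 0, 0], 0, -1], [[0, 0, 0], 0, -1], [[0, 0, 0], 0, -1], [[0, 0, 0], 0, -1], [[0, 0, 0], 0, -1]])

```text
t: 27.63
eef_pos: [627.4, 33.1, 307.9]
tcp_rot: [3.141, 0.001, 2.933]
ft_force: [0.2, 6.0, 5.1]
opening: 0.146
grip_force: 30.0
```

Emit:
move_arm(commands=[[[0, 0, 0], -0.6, -1], [[0, 0, 0], -0.8, -1], [[0, 0, 0], -0.8, -1], [[0, 0, 0], -0.8, -1], [[0, 0, 0], -0.8, -1], [[0, 0, 0], -0.8, -1], [[0, 0, 0], -0.8, -1], [[0, 0, 0], -0.8, -1], [[0, 0, 0], -0.8, -1], [[0, 0, 0], -0.8, -1], [[0, 0, 0], -0.8, -1], [[0, 0, 0], -0.8, -1], [[0, 0, 0], -0.8, -1], [[0, 0, 0], -0.8, -1], [[0, 0, 0], -0.8, -1], [[0, 0, 0], -0.8, -1], [[0, 0, 0], -0.8, -1], [[0, 0, 0], -0.3, -1], [[0, 0, 0], 0, -1], [[0, 0, 0], 0, -1]])

```text
t: 29.3
eef_pos: [627.3, 32.9, 307.9]
tcp_rot: [3.141, -0.0, 1.836]
ft_force: [-0.5, 5.5, 6.0]
opening: 0.145
grip_force: 30.0
```

Emit:
move_arm(commands=[[[0, 0, 0], 0, -0.6], [[0, 0, 0], 0, -0.4], [[0, 0, 0], 0, -0.2], [[0, 0, 0], 0, -0.2], [[0, 0, 0.5], 0, -0.2], [[0, 0, 0.8], 0, -0.2], [[0.1, -0.4, 0.8], 0, -0.2], [[0.2, -0.6, 0.6], 0, -0.2], [[0.1, -0.4, 0], 0, -0.2], [[0, 0, 0], 0, -0.2], [[0, 0, 0], 0, -0.2]])

```text
t: 30.22
eef_pos: [639.0, -9.8, 387.2]
tcp_rot: [-3.14, -0.001, 1.835]
ft_force: [0.2, 0.1, -0.0]
opening: 0.398
grip_force: 0.0
```

```bash
cat > dl.py <<'E'
from h import *
w=read_camera('wrist');save(w,'w6')
print(env.state()['eef_pos'],env.state()['tcp_rot'][2],env.state()['ft_force'])
c,q=np.cos(.063),np.sin(.063);ax=np.array([627.2,32.4])
def top(z):
    g=np.arange(-50,50,.25);Y,X=np.meshgrid(-g,g,indexing='ij')
    P=np.stack([ax[0]+c*X-q*Y,ax[1]+q*X+c*Y,np.full_like(X,z)],-1).reshape(-1,3)
    m=proj(w,P).reshape(X.shape+(2,)).astype(np.float32)
    return cv2.remap(w['image'],m[...,0],m[...,1],1),X,Y
im,X,Y=top(102);h=cv2.cvtColor(im,cv2.COLOR_RGB2HSV)
wh=(h[...,1]<60)&(h[...,2]>120);print('plate',X[wh].min(),X[wh].max(),Y[wh].min(),Y[wh].max())
r=np.hypot(X,Y);a=np.degrees(np.arctan2(Y,-X))
br=((h[...,0]>14)&(h[...,0]<32)&(h[...,1]>110)&(h[...,2]>90)&(r<42)&(r>25));print('brass',np.median(a[br]),br.sum(),r[br].min())
im,X,Y=top(143);v=im.max(2)<75
S=sorted([(round(v[(abs(X*np.cos(t)-Y*np.sin(t))<26)&(abs(X*np.sin(t)+Y*np.cos(t))<7)].mean(),3),round(np.degrees(t))) for t in np.radians(np.arange(0,180,3))])[-8:];print(S)
d=read_camera('side');s=read_camera('scene')
for n,P in (('block_mid',(616,-39,38)),('bar_grip',(493,296,53))):
  for p in (s,d,): print(n,[(np.round(x['at']).tolist(),round(x['confidence'],2)) for x in search_frame(n,p)],np.round(proj(p,[P])))
E
python3 dl.py
```

```text
[638.95504533  -9.23797423 386.90605252] 1.8357704029049238 [-0.51564308  1.09666305 -0.64220263]
plate -42.5 42.5 -42.5 42.25
brass 77.11483060029674 1109 33.597804987826215
[(np.float64(0.901), 90), (np.float64(0.91), 69), (np.float64(0.912), 87), (np.float64(0.926), 72), (np.float64(0.928), 84), (np.float64(0.943), 75), (np.float64(0.945), 81), (np.float64(0.953), 78)]
block_mid [([283.0, 216.0], 0.82)] [[260. 262.]]
block_mid [([371.0, 256.0], 0.65), ([352.0, 321.0], 0.61)] [[372. 255.]]
bar_grip [([334.0, 180.0], 0.9), ([364.0, 325.0], 0.63)] [[369. 320.]]
bar_grip [([294.0, 203.0], 0.97), ([288.0, 397.0], 0.63)] [[292. 196.]]
```

```bash
python3 -c "
from cell import env
print(env.job_done())"
```

```text
the job is handed in; nothing more can be done
None
```

I handed the job in at about 30 s. The bar lies grip up on the mat, the block stands in the tray with the tray pushed home, and the dial is about 1° from the marker. The hand-in gave no verdict, so these are my own readings from the cameras and the force sensor.

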